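Dress the leaning spindle of the bowl sander

TASK

Dress the leaning spindle of the green bowl sander: slide the red-brown sanding wheel on first with its hub facing outward, then the plain metal spacer ring, and finally the orange clamp cap. Lower each part by hand until it sits fully home and square on the one beneath, never letting it drop, and let go of it before fetching the next. Leave the other things on the bench where they are.

Things in the scene. Friction and masses are not known exactly. Their poses are not given: they have to be found in the camera images.
- spindle: Fixed steel spindle of the green sander, leaning 30 degrees from vertical, tip towards the robot, turned up to 17 degrees either way. Origin: centre of its seat, a dark flange 72 across on which the wheel rests, 105 above the table. +z runs along the axis to the tip, y is level. Round post 20 in diameter, 90 long, the last 10 tapering to 10. Nothing stands above the seat plane around it.
- spindle_tip (a point): Tip of the spindle, on its axis, 90 from the seat.
- wheel_hub (a point): Sanding wheel, 280 g: red-brown disc 130 across, 12 thick; on it a dark hub 46 across and 30 tall (42 in all); 25 through hole. Starts flat on the table, hub up. Point: on the axis half-way up the hub, 27 above the underside, 15 below the top; z from disc to hub. Grip the hub, fingertips above the disc's face. Home: point 27 from the seat along the spindle.
- spacer_center (a point): Spacer: plain aluminium ring 60 across, 28 high, 25 through hole, about 150 g, either end down. Starts standing on the table. The point is its centre, 14 above its underside; z along its axis. When home on the wheel's hub, the point lies 56 from the seat along the spindle.
- cap_knob (a point): Clamp cap, 160 g, orange: flange 76 across, 10 thick; on it a round knob 46 across, 30 tall (40 in all); blind hole 25 in diameter, 24 deep from below. Starts flange down on the table. Point: on the axis half-way up the knob, 25 above the underside, 15 below the top; z towards the knob. Home on the spacer: point 95 from the seat along the spindle.
- bowl_rim (a point): Bystander: pale wooden bowl, 150 across, 55 high; point at the centre of its mouth
- cup_rim (a point): Bystander: small wooden cup, 64 across, 60 high; point at the centre of its mouth
- spoon_grip (a point): Bystander: wooden spoon 200 long lying flat; point on its handle
- oil: Bystander: amber oil bottle, 64 across, 150 high; origin at the centre of its underside
- mallet_grip (a point): Bystander: wooden mallet 260 long lying flat; point on its handle
- brush_grip (a point): Bystander: bench brush 200 long lying flat; point on its handle
Not all that is in view belongs to the job. Of the things that look like the part that bears cap_knob, the smaller one is meant. Of the things shaped like the part that bears spacer_center, the aluminium one is meant.

How it is judged:
By the outcome, as a careful person would: the job done as asked, in the order asked, and still so for the second after the job is handed in, with the robot touching nothing.
It also fails if it takes over 72 s, if anything falls off the work surface, if the arm or the gripper's body presses on something with over 40 N, if the wrist force passes 120 N, or if a joint passes its speed limit or range.

ROBOT

A 7-joint arm with a two-finger parallel gripper is mounted at the origin on the work surface. World frame = base frame: x ahead of the robot, y to its left, z up, the work surface at z = 0. Lengths are in m, angles in rad, forces in N, time in s.
With the tool pointing down it reaches from about 0.425 to 0.925 m from the base axis. Payload 6.8 kg.
Tool frame: the origin (TCP) lies midway between the tips of the shut fingers; the grasp point (between the pads) lies 19 mm behind it (grip_point_offset is the z of the grasp point in the tool frame, in m); z points along the fingers, y is the line along which they close (so a half turn about z gives the same grasp; the last joint's range is limited). The gripper opens to 85 mm and grips with 20 to 120 N. Pads are 22 mm wide; open, the fingers measure 114 mm over their backs; the gripper's body (76 mm by 85 mm) begins 54 mm behind the grasp point. The pads swing forward as they close: fully open they stand 13 mm farther back than shut.
Start: joints at [-1.4, 0.477, 0.022, 1.555, -0.011, 1.109, -0.083], TCP at [0.186, 0.649, 0.231] pointing down, gripper open.
Joint ranges: [-2.96, 2.96], [-0.34, 2.1], [-1.41, 1.46], [0.24, 2.44], [-1.37, 4.51], [0.17, 1.92], [-2.96, 2.96]. Speed limits (rad/s): [2.39, 2.39, 3.14, 3.14, 3.14, 3.14, 3.14].

INTERFACE

Orientations are given as a rotation vector (axis times angle).
In Python, from bench import get_obs, grab_frame, calibration, hand_in, grip_point_offset gives the robot as it stands.
- The arm moves only by the shell command python3 -m pendant 'ROWS' [OPENING] [FORCE]. ROWS is a JSON object of lists of equal length, an entry for each row: "translation": the shift along the world's x, y, z in units of 25 mm (1.0 is 25 mm), a list of three; "delta_rot": the turn, a rotation vector about the world's x, y, z in units of 5 degrees (1.0 is 5 degrees), a list of three. In form: {"translation": [[dx, dy, dz], ...], "delta_rot": [[rx, ry, rz], ...]}. A call has 1 to 12 rows; each row is the pose to reach, as a shift and turn from the pose commanded when the call began; what a row does not reach only later rows make up. A row lasts 1/8 s, in which the tool goes at most 62.5 mm and 10.7 degrees, less where a joint would pass 70% of its speed; a pose out of reach is approached as far as the arm can. A call with a gripper value outside its range is refused whole. OPENING is the opening, from 0 (shut) to 1 (fully open), set as the call begins (- or left out, the last holds). The fingers move at their own pace and stop on an object; FORCE is the grip in N (left out, the last holds). Time passes only in rows, so rows that repeat a pose let the fingers close. It gives the time, the measured TCP pose, the force, the opening and the grip force at its end, in the units of the state.
- get_obs(): the state, without advancing time (a new reading comes with each control period).
- grab_frame(name): name is "side" or "top" or "wrist"; returns (picture, depth): 384x512x3 uint8, red, green, blue; 384x512 float32, m along the optical axis (not along the pixel's ray), 0 where there is no reading.
- calibration(name): a dict with "K" (3x3 intrinsics, pixels), "rvec" (rotation vector, rad) and "tvec" (3), from world to camera coordinates, as OpenCV has them. Camera axes: x right, y down, z forward; pixel columns grow to the right and rows downward; lengths in m; the calibration is good to about 2 mm. A picture is of the moment at which its call begins: read the wrist's pose just before it. calibration takes no time and is no camera call; for the wrist camera it gives the pose at the moment of the call.
- hand_in(): hands the job in; it is judged then, once.
The state is a dict: "clock": time; "joints": joint angles; "qvel": joint speeds; "tau": joint torques, N m; "tcp_pos": TCP position; "orientation": TCP orientation; "contact_force": force on the tool from outside, world axes, zero at the start; "moment": the same for the moment, N m; "grip_width": finger opening in m; "gripper_force": force on a finger pad.
Only numpy, scipy, OpenCV 4.12 (cv2) and the standard library are available. Lean on these libraries where they do the work, as an engineer would, in place of code of your own. Each camera call takes 0.05 s, during which the arm holds its last target. There are 200 camera calls.

## Working session

There is one attempt and no reset: what is moved stays moved. The work goes in short steps, Python scripts to look and compute and a shell command to move; the robot and the scene stay as the last step left them, time stands still between calls to the robot, and variables do not carry over. Pictures are saved under pics/ and viewed, at most 10 in all, crops included, and the job is handed in when it is done.

```bash
ls; mkdir -p pics; python3 - <<'E'
from bench import *
import cv2,numpy as np
o=get_obs();print(o['clock'],o['tcp_pos'],o['orientation'],o['contact_force'],grip_point_offset)
a,b=[grab_frame(n) for n in("side","top")]
for n,f in(("side",a),("top",b)):
    cv2.imwrite(f"pics/{n}0.png",f[0][:,:,::-1]);np.savez(f"{n}0.npz",im=f[0],d=f[1]);c=calibration(n);print(n,c, (f[1]>0).mean())
E
```

```text
pics
0.0 [0.1856214  0.64832484 0.23028901] [-4.36539156e-01 -3.11099437e+00  2.97668986e-03] [-0.5447041   0.07449863  0.11449027] -0.0187
side {'K': array([[406.37107105,   0.        , 249.93208393],
       [  0.        , 406.37107105, 192.87184833],
       [  0.        ,   0.        ,   1.        ]]), 'rvec': array([ 2.12624339, -0.83261644,  0.40658778]), 'tvec': array([-0.39917508,  0.32330735,  1.32734401])} 0.996124267578125
top {'K': array([[451.62031614,   0.        , 260.23563684],
       [  0.        , 451.62031614, 193.27117288],
       [  0.        ,   0.        ,   1.        ]]), 'rvec': array([ 2.13032186, -2.11050591,  0.22305768]), 'tvec': array([-0.01704949,  0.56151502,  1.37681621])} 0.99603271484375
```

View pics/top0.png

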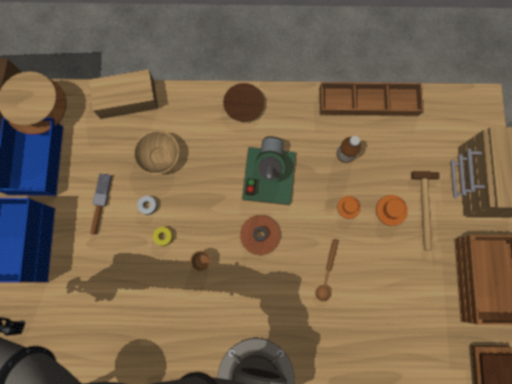

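View pics/side0.png

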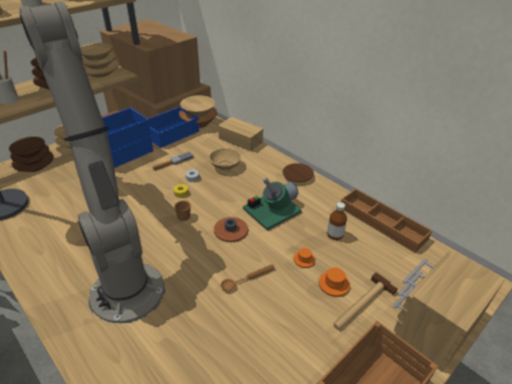

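Top view: the wheel is at (261,234) and the spindle near (272,165).
- **Rings:** grey at (147,205) and yellow at (162,236). The grey one is aluminium, so it is meant.
- **Orange caps:** (348,207) and (392,210). The smaller, at (348,207), is meant.

I'll measure these and confirm them in a crop.

```bash
cat > h.py <<'E'
import numpy as np,cv2
from bench import *
def cloud(d,c):
    K=c['K'];v,u=np.mgrid[:d.shape[0],:d.shape[1]]
    p=np.stack([(u-K[0,2])/K[0,0]*d,(v-K[1,2])/K[1,1]*d,d],-1)
    R=cv2.Rodrigues(c['rvec'])[0]
    return (p-c['tvec'])@R
def px(P,c): return cv2.projectPoints(np.float64(P).reshape(-1,3),c['rvec'],c['tvec'],c['K'],None)[0].reshape(-1,2)
def circ(xy):  # algebraic circle fit
    A=np.c_[2*xy,np.ones(len(xy))];s=np.linalg.lstsq(A,(xy**2).sum(1),rcond=None)[0]
    return s[:2],np.sqrt(s[2]+s[:2]@s[:2])
E
python3 - <<'E'
from h import *
f=np.load('top0.npz');im,d=f['im'],f['d'];c=calibration('top');P=cloud(d,c)
for n,(u,v),r,zr in[('wheel',(261,234),27,(.006,.02)),('hub',(261,234),14,(.033,.06)),('ring',(147,205),15,(.018,.04)),('yring',(162,236),15,(.018,.04)),('capflange',(348,207),18,(.005,.06)),('capknob',(348,207),18,(.033,.06)),('bigcap',(392,210),22,(.005,.08))]:
    m=np.zeros(d.shape,np.uint8);cv2.circle(m,(u,v),r,1,-1)
    m=((m>0)&(P[...,2]>zr[0])&(P[...,2]<zr[1])).astype(np.uint8)
    cs=max(cv2.findContours(m,cv2.RETR_EXTERNAL,cv2.CHAIN_APPROX_NONE)[0],key=len)[:,0]
    q=P[cs[:,1],cs[:,0]];xy,R=circ(q[:,:2]);print(n,xy.round(4),'r',R.round(4),'medz',np.median(P[m>0][:,2]).round(4),m.sum())
# spindle region cloud
for nm,(x0,x1,y0,y1) in[('top',(235,305,130,210)),('side',(235,310,165,235))]:
    f=np.load(nm+'0.npz');P=cloud(f['d'],calibration(nm));s=P[y0:y1,x0:x1];i=np.unravel_index(s[...,2].argmax(),s.shape[:2]);print(nm,'highest',s[i],i[1]+x0,i[0]+y0)
t=np.load('top0.npz')['im'][:,:,::-1];s=np.load('side0.npz')['im'][:,:,::-1]
r=lambda im,x,y,w,h,W,H:cv2.resize(im[y:y+h,x:x+w],(W,H),interpolation=cv2.INTER_CUBIC)
cv2.imwrite('pics/crop1.png',np.vstack([np.hstack([r(t,237,130,70,60,350,300),r(s,238,165,80,60,400,300)]),np.hstack([r(t,132,190,50,60,250,300),r(t,327,180,100,60,500,300)])]))
E
```

```text
wheel [ 0.4354 -0.0123] r 0.0632 medz 0.0112 1047
hub [ 0.4352 -0.0125] r 0.0213 medz 0.0404 121
ring [0.5265 0.3533] r 0.0283 medz 0.0263 227
yring [0.426  0.2982] r 0.0286 medz 0.0263 242
capflange [ 0.5284 -0.302 ] r 0.0365 medz 0.0133 416
capknob [ 0.5285 -0.3017] r 0.0216 medz 0.039 157
bigcap [ 0.5192 -0.4412] r 0.0499 medz 0.0164 796
top highest [2.76742877e-01 5.46998201e-04 1.46103585e+00] 269 135
side highest [-0.27820176 -0.87315713  1.08899538] 283 165
```

View pics/crop1.png

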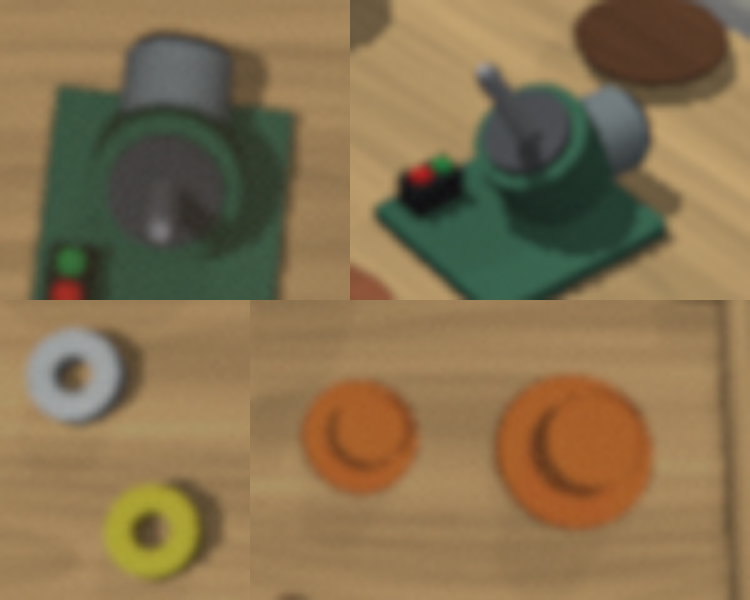

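The crop confirms the grey ring and the smaller orange cap. The tip is at about (269,176) in the top view and (265,179) in the side view. Next I'll fit the spindle from the depth cloud.

```bash
cat >> h.py <<'E'
from scipy.optimize import least_squares
def axis(p): # p=[x,y,yaw] seat centre, yaw of lean
    return np.r_[p[:2],.105],np.array([-.5*np.cos(p[2]),-.5*np.sin(p[2]),np.cos(np.pi/6)])
def spindle(Q,it=4):
    p=np.array([.60,-.025,0.])
    for k in range(it):
        s,a=axis(p);t=(Q-s)@a;r=np.linalg.norm(Q-s-t[:,None]*a,axis=1)
        tol=[.02,.012,.008,.006][min(k,3)]
        post=Q[(t>.012)&(t<.078)&(r<.010+tol)]
        seat=Q[(abs(t)<tol)&(r>.016)&(r<.034)]
        def f(p):
            s,a=axis(p);t=(post-s)@a
            return np.r_[np.linalg.norm(post-s-t[:,None]*a,axis=1)-.010,((seat-s)@a)*.5]
        p=least_squares(f,p,loss='soft_l1',f_scale=.002).x
    return p,len(post),len(seat),np.median(abs(f(p)[:len(post)])) if len(post) else 0
E
python3 - <<'E'
from h import *
Qs=[]
for nm in('top','side'):
    f=np.load(nm+'0.npz');c=calibration(nm);P=cloud(f['d'],c)
    g=f['im'].astype(int);grey=(np.ptp(g,axis=2)<25)
    m=grey&(P[...,2]>.08)&(P[...,2]<.2)&(abs(P[...,0]-.6)<.09)&(abs(P[...,1]+.025)<.09)
    Q=P[m];Qs.append(Q);print(nm,m.sum(),Q[Q[:,2].argmax()],spindle(Q))
T=[np.array(x,float) for x in[(269,176.4),(265,179)]]
M=[]
for nm in('top','side'):
    c=calibration(nm);M.append(c['K']@np.c_[cv2.Rodrigues(c['rvec'])[0],c['tvec']])
X=cv2.triangulatePoints(M[0],M[1],T[0],T[1]);print('tip',(X[:3]/X[3]).ravel())
p=spindle(np.vstack(Qs));print(p,np.degrees(p[0][2]));s,a=axis(p[0]);print('seat',s,'tip',s+.09*a)
for nm in('top','side'):print(px([s,s+.09*a],calibration(nm)))
E
```

```text
top 694 [ 0.58958867 -0.03565208  0.18684463] (array([ 0.63102241, -0.03981134, -0.09082053]), 37, 242, np.float64(0.0006035634878023294))
side 322 [ 0.58486974 -0.03216318  0.18639472] (array([ 0.62927631, -0.04936394, -0.03990996]), 47, 107, np.float64(0.0021212360489574183))
tip [ 0.58642486 -0.0358372   0.18298391]
(array([ 0.63190723, -0.0342807 , -0.09484144]), 88, 343, np.float64(0.001664030924704761)) -5.434014176064848
seat [ 0.63190723 -0.0342807   0.105     ] tip [ 0.58710946 -0.03001923  0.18294229]
[[267.83951063 168.01846516]
 [267.02190886 176.12701658]]
[[272.41436795 190.10631535]
 [263.99864392 178.24400421]]
```

```bash
python3 -m pendant '{"translation":[[10,-14,2],[10,-14,2],[10,-14,2],[10,-14,2],[10,-14,2],[10,-14,2],[10,-26.4,2],[10,-26.4,2],[10,-26.4,2],[10,-26.4,2],[10,-26.4,2],[10,-26.4,2]],"delta_rot":[[0,0,0],[0,0,0],[0,0,1],[0,0,2],[0,0,2.8],[0,0,2.8],[0,0,2.8],[0,0,2.8],[0,0,2.8],[0,0,2.8],[0,0,2.8],[0,0,2.8]]}' 1 60; python3 - <<'E'
from h import *
o=get_obs();print(o['clock'],o['tcp_pos'],o['orientation'],o['joints'].round(2) if hasattr(o['joints'],'round') else o['joints'])
c=calibration('wrist');im,d=grab_frame('wrist');np.savez('w1.npz',im=im,d=d,**{k:c[k] for k in c});cv2.imwrite('pics/w1.png',im[:,:,::-1])
print(px([[.4353,-.0124,.042],[.587,-.03,.183],[.632,-.034,.105]],c))
E
```

```text
clock: 1.6
tcp_pos: [0.4352, -0.0139, 0.2813]
orientation: [0.058, 3.141, 0.0]
contact_force: [-0.6, 0.6, 0.4]
grip_width: 0.0855
gripper_force: 0.0
1.6 [ 0.43524649 -0.01386497  0.28131257] [5.76562523e-02 3.14103970e+00 3.79388448e-04] [-0.52  0.    0.42  2.05 -0.    1.09  1.43]
[[264.23702221 158.50758678]
 [252.48387752 337.52842709]
 [253.01906226 318.97545531]]
```

View pics/w1.png

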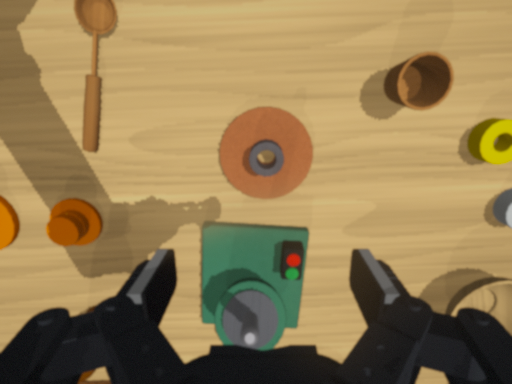

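The wheel hub is at (266,158), the spindle tip at (250,339) and the seat at (248,318), all close to prediction. I'll refine with this view.

```bash
python3 - <<'E'
from h import *
f=np.load('w1.npz');c={k:f[k] for k in('K','rvec','tvec')};P=cloud(f['d'],c);im=f['im']
m0=(im[...,0]>im[...,1]*1.35)&(P[...,2]>.006)&(np.hypot(P[...,0]-.435,P[...,1]+.012)<.08)
for zr in((.006,.02),(.033,.06)):
    m=((P[...,2]>zr[0])&(P[...,2]<zr[1])&(np.hypot(P[...,0]-.435,P[...,1]+.012)<.08)).astype(np.uint8)
    cs=max(cv2.findContours(m,cv2.RETR_EXTERNAL,cv2.CHAIN_APPROX_NONE)[0],key=len)[:,0];print(circ(P[cs[:,1],cs[:,0]][:,:2]),np.median(P[m>0][:,2]))
g=im.astype(int);grey=np.ptp(g,axis=2)<25
m=grey&(P[...,2]>.08)&(P[...,2]<.2)&(abs(P[...,0]-.6)<.09)&(abs(P[...,1]+.03)<.07)
Q=P[m];Q=Q[np.hypot(Q[:,0]-.61,Q[:,1]+.033)<.06]
r=spindle(Q);print(m.sum(),r,np.degrees(r[0][2]));s,a=axis(r[0]);print('tip',s+.09*a)
print(px([s+.09*a,s],c))
# seat flange circle & tip via 2D: dark grey mask ellipse
top=Q[Q[:,2]>.172];print('toppts',len(top),top.mean(0))
# ray of tip pixel at z=.183
R=cv2.Rodrigues(c['rvec'])[0];C=-R.T@c['tvec']
for uv in((250,339),(248,317)):
    ray=R.T@np.linalg.inv(c['K'])@np.r_[uv,1];z=.183 if uv[1]==339 else .105;print(C+ray*(z-C[2])/ray[2])
t=np.load('top0.npz')
E
```

```text
(array([ 0.43559106, -0.01038517]), np.float64(0.06388557446049332)) 0.011815869576724194
(array([ 0.43547366, -0.01027759]), np.float64(0.02214888788837838)) 0.04172203794685296
2558 (array([ 0.63196331, -0.03819486, -0.10414778]), 192, 1563, np.float64(0.00012479959818108635)) -5.967228154709073
tip [ 0.58720714 -0.03351668  0.18294229]
[[248.98237304 337.74998272]
 [249.7746409  319.04721966]]
toppts 283 [ 0.58803512 -0.0336453   0.17915536]
[ 0.58875079 -0.03257198  0.183     ]
[ 0.62866484 -0.04032064  0.105     ]
```

```bash
python3 -m pendant '{"translation":[[0,0.06,-2.5],[0,0.06,-5],[0,0.06,-7.5],[0,0.06,-9],[0,0.06,-10.45],[0,0.06,-10.45],[0,0.06,-10.45]],"delta_rot":[[0,0,0],[0,0,0],[0,0,0],[0,0,0],[0,0,0],[0,0,0],[0,0,0]]}' 1 60; python3 -c "
from h import *
o=get_obs();print(o['tcp_pos'])"
```

```text
clock: 2.52
tcp_pos: [0.4363, -0.0096, 0.0209]
orientation: [0.055, 3.14, 0.0]
contact_force: [0.5, -1.1, -0.5]
grip_width: 0.085
gripper_force: 0.0
[ 0.43626145 -0.0095519   0.02091274]
```

```bash
python3 -m pendant '{"translation":[[-0.03,0,0],[-0.03,0,0],[-0.03,0,0],[-0.03,0,0],[-0.03,0,0],[-0.03,0,0],[-0.03,0,0],[-0.03,0,0]],"delta_rot":[[0,0,0],[0,0,0],[0,0,0],[0,0,0],[0,0,0],[0,0,0],[0,0,0],[0,0,0]]}' 0 70
```

```text
clock: 3.52
tcp_pos: [0.4356, -0.0095, 0.0214]
orientation: [0.056, 3.14, 0.002]
contact_force: [-4.0, -0.2, 16.1]
grip_width: 0.0429
gripper_force: 69.4
```

```bash
python3 -m pendant '{"translation":[[0,0,1],[0,0,3],[0,0,5],[0,0,7],[0,0,9],[0,0,9],[0,0,9]],"delta_rot":[[0,0,0],[0,0,0],[0,0,0],[0,0,0],[0,0,0],[0,0,0],[0,0,0]]}'; python3 - <<'E'
from h import *
o=get_obs();print(o['tcp_pos'],o['orientation'],o['joints'],o['contact_force'])
c=calibration('wrist');im,d=grab_frame('wrist');cv2.imwrite('pics/w2.png',im[:,:,::-1])
P=cloud(d,c);T=o['tcp_pos'];R=cv2.Rodrigues(np.array(o['orientation']))[0]
L=(P-T)@R   # tool frame
m=(im[...,0]>im[...,1]*1.35)&(np.linalg.norm(L,axis=2)<.09)
q=L[m];q=q[abs(q[:,2]-np.median(q[:,2]))<.004];A=np.c_[q[:,:2],np.ones(len(q))];print('disc face z=',np.linalg.lstsq(A,q[:,2],rcond=None)[0],len(q))
E
```

```text
clock: 4.4
tcp_pos: [0.4339, -0.0095, 0.2442]
orientation: [-0.054, -3.14, -0.0]
contact_force: [0.5, -0.3, -3.5]
grip_width: 0.0435
gripper_force: 73.8
[ 0.4339305  -0.00949748  0.24420171] [-5.37501489e-02 -3.13968941e+00 -3.84149448e-04] [-0.58659251  0.0439227   0.48705922  2.10913994 -0.02499127  0.99517983
  1.45026346] [ 0.47047007 -0.34922131 -3.51753525]
disc face z= [-0.00186566  0.00029466  0.00963597] 24287
```

View pics/w2.png

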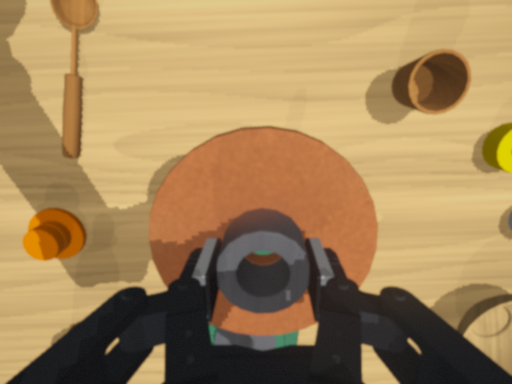

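The wheel is held square: its face lies 9.6 mm beyond the TCP and the hub sits at (263,265) between the pads. Next I compute the pre-insert pose.

```bash
cat >> h.py <<'E'
from scipy.spatial.transform import Rotation as Ro
S=np.array([.63196,-.03819,.105]);PSI=-.1041
def goalR(): 
    a=axis([S[0],S[1],PSI])[1];y=np.array([-np.sin(PSI),np.cos(PSI),0]);z=-a
    return np.c_[np.cross(y,z),y,z],a
def plan(t,off=(0,0)):
    o=get_obs();T=np.array(o['tcp_pos']);R=Ro.from_rotvec(o['orientation']);G,a=goalR()
    tgt=S+t*a-G@np.r_[off,0]
    print('shift',((tgt-T)/.025).round(3),'rot',((Ro.from_matrix(G)*R.inv()).as_rotvec(degrees=True)/5).round(3),'tgt',tgt.round(4),'a/unit per 25mm',a.round(3))
def state():
    o=get_obs();T=np.array(o['tcp_pos']);G,a=goalR();e=T-S;t=e@a;R=Ro.from_rotvec(o['orientation'])
    print('t',round(t,4),'lat(tool xy)',(G.T@e)[:2].round(4),'rotdeg',(Ro.from_matrix(G)*R.inv()).as_rotvec(degrees=True).round(2),'F',np.round(o['contact_force'],1),'axial',round(np.dot(o['contact_force'],a),1),'w',round(o['grip_width'],4))
E
python3 - <<'E'
from h import *
o=get_obs();im=cv2.imread('pics/w2.png')[:,:,::-1].astype(float);c=calibration('wrist')
R=cv2.Rodrigues(np.array(o['orientation']))[0];T=np.array(o['tcp_pos']);Rc=cv2.Rodrigues(c['rvec'])[0];C=R.T@(-Rc.T@c['tvec']-T)
m=((im[...,0]>im[...,1]*1.35)&(im[...,0]<210)).astype(np.uint8);m[:,:145]=0;m[:,390:]=0
cs=max(cv2.findContours(m,cv2.RETR_EXTERNAL,cv2.CHAIN_APPROX_NONE)[0],key=len)[:,0].astype(float)
cs=cs[cs[:,1]<250]
ray=(np.c_[cs,np.ones(len(cs))]@np.linalg.inv(c['K']).T)@Rc@R
X=C+ray*((.0096-C[2])/ray[:,2])[:,None];print('disc centre tool',circ(X[:,:2]),len(cs))
plan(.127);plan(.0216)
E
```

```text
disc centre tool (array([ 0.0234378 , -0.00048123]), np.float64(0.04528231669933085)) 540
shift [ 5.408 -0.88  -1.146] rot [-0.412 -6.02  -0.78 ] tgt [ 0.5688 -0.0316  0.215 ] a/unit per 25mm [-0.497  0.052  0.866]
shift [ 7.505 -1.099 -4.797] rot [-0.412 -6.02  -0.78 ] tgt [ 0.6212 -0.0371  0.1237] a/unit per 25mm [-0.497  0.052  0.866]
```

```bash
python3 - <<'E'
from h import *
o=get_obs();c=calibration('wrist')
R=cv2.Rodrigues(np.array(o['orientation']))[0];T=np.array(o['tcp_pos']);Rc=cv2.Rodrigues(c['rvec'])[0];C=R.T@(-Rc.T@c['tvec']-T)
def circz(cs,z):
    cs=np.array(cs,float);ray=(np.c_[cs,np.ones(len(cs))]@np.linalg.inv(c['K']).T)@Rc@R
    return circ((C+ray*((z-C[2])/ray[:,2])[:,None])[:,:2])
print(circz([(150,230),(378,230),(264,127),(185,160),(343,160)],.0096))
print('hub top',circz([(217,265),(309,265),(263,231),(263,311),(230,296),(297,296)],.0096-.030))
E
python3 -m pendant '{"translation":[[0,0,0.6],[1,0,0.6],[3,-0.3,0.6],[5.41,-0.88,0.2],[5.41,-0.88,-1.15],[5.41,-0.88,-1.15],[5.41,-0.88,-1.15]],"delta_rot":[[-0.14,-2,-0.26],[-0.28,-4,-0.52],[-0.412,-6.02,-0.78],[-0.412,-6.02,-0.78],[-0.412,-6.02,-0.78],[-0.412,-6.02,-0.78],[-0.412,-6.02,-0.78]]}'; python3 - <<'E'
from h import *
state();print(np.round(get_obs()['joints'],2))
c=calibration('wrist');im,d=grab_frame('wrist');f,g=grab_frame('side');h,_=grab_frame('top')
cv2.imwrite('pics/m3.png',np.hstack([cv2.resize(im,(400,300)),cv2.resize(f[130:238,200:344],(400,300))])[:,:,::-1])
E
```

```text
(array([-0.00077781,  0.00035214]), np.float64(0.0635616431473835))
hub top (array([ 2.03444372e-04, -8.98134028e-05]), np.float64(0.021355029931618984))
clock: 5.32
tcp_pos: [0.5693, -0.0316, 0.2157]
orientation: [0.136, 2.614, -0.037]
contact_force: [0.2, -0.2, -3.1]
grip_width: 0.043
gripper_force: 73.9
t 0.1274 lat(tool xy) [-0.0009  0.    ] rotdeg [ 0.02  0.04 -0.  ] F [ 0.2 -0.2 -3.1] axial -2.8 w 0.043
[-0.55  0.11  0.47  2.25  0.19  0.29  1.2 ]
```

View pics/m3.png

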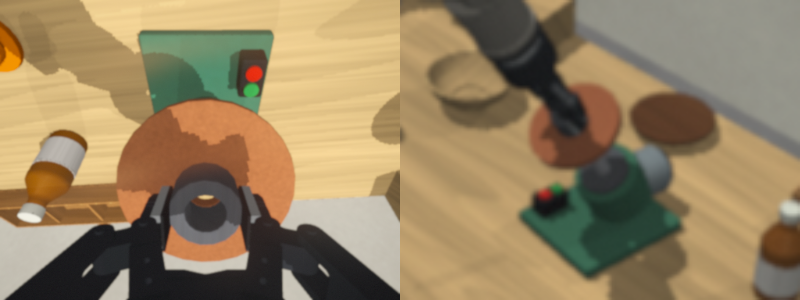

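The wheel is held square over the tip and centred to under 1 mm, with the hub hole at (205,205) in the left panel. I'll insert gently.

```bash
python3 -m pendant '{"translation":[[0.1,-0.02,-0.28],[0.22,-0.04,-0.45],[0.345,-0.06,-0.67],[0.47,-0.07,-0.89],[0.59,-0.08,-1.1],[0.715,-0.08,-1.32],[0.715,-0.08,-1.32]],"delta_rot":[[0,0,0],[0,0,0],[0,0,0],[0,0,0],[0,0,0],[0,0,0],[0,0,0]]}'; python3 -c "
from h import *
state()"
```

```text
clock: 6.35
tcp_pos: [0.5881, -0.0336, 0.1827]
orientation: [0.136, 2.613, -0.037]
contact_force: [-0.1, 0.1, -2.8]
grip_width: 0.0433
gripper_force: 73.9
t 0.0893 lat(tool xy) [-0.0006 -0.    ] rotdeg [0.01 0.11 0.  ] F [-0.1  0.1 -2.8] axial -2.4 w 0.0433
```

No contact, so I continue to about 4 mm above the seat (t = 0.026).

```bash
python3 -m pendant '{"translation":[[0.17,-0.02,-0.32],[0.36,-0.04,-0.65],[0.56,-0.06,-0.99],[0.76,-0.08,-1.33],[0.96,-0.1,-1.68],[1.15,-0.12,-2.02],[1.24,-0.13,-2.18],[1.24,-0.13,-2.18]],"delta_rot":[[0,0,0],[0,0,0],[0,0,0],[0,0,0],[0,0,0],[0,0,0],[0,0,0],[0,0,0]]}'; python3 -c "
from h import *
state()"
```

```text
clock: 7.35
tcp_pos: [0.6191, -0.0368, 0.1281]
orientation: [0.137, 2.613, -0.035]
contact_force: [-0.5, -0.8, -2.5]
grip_width: 0.0432
gripper_force: 73.8
t 0.0265 lat(tool xy) [-0.0004  0.    ] rotdeg [-0.07  0.12  0.  ] F [-0.5 -0.8 -2.5] axial -1.9 w 0.0432
```

```bash
python3 -m pendant '{"translation":[[0.025,0,-0.045],[0.05,-0.005,-0.09],[0.075,-0.01,-0.13],[0.1,-0.01,-0.17],[0.1,-0.01,-0.17]],"delta_rot":[[0,0,0],[0,0,0],[0,0,0],[0,0,0],[0,0,0]]}'; python3 -c "
from h import *
state()"
```

```text
clock: 7.98
tcp_pos: [0.6216, -0.037, 0.1245]
orientation: [0.136, 2.612, -0.036]
contact_force: [0.3, 0.4, -2.6]
grip_width: 0.0435
gripper_force: 73.8
t 0.0221 lat(tool xy) [-0.0007  0.0001] rotdeg [-0.01  0.16 -0.01] F [ 0.3  0.4 -2.6] axial -2.4 w 0.0435
```

```bash
python3 -m pendant '{"translation":[[0.02,0,-0.035],[0.04,0,-0.07],[0.04,0,-0.07]],"delta_rot":[[0,0,0],[0,0,0],[0,0,0]]}'; python3 -c "
from h import *
state()"; python3 -m pendant '{"translation":[[0.02,0,-0.035],[0.04,0,-0.07],[0.04,0,-0.07]],"delta_rot":[[0,0,0],[0,0,0],[0,0,0]]}'; python3 -c "
from h import *
state()"
```

```text
clock: 8.35
tcp_pos: [0.6221, -0.037, 0.124]
orientation: [0.136, 2.611, -0.037]
contact_force: [-15.0, 1.4, 15.0]
grip_width: 0.0431
gripper_force: 76.4
t 0.0214 lat(tool xy) [-0.0008  0.0002] rotdeg [ 0.02  0.23 -0.  ] F [-15.    1.4  15. ] axial 20.5 w 0.0431
clock: 8.72
tcp_pos: [0.6221, -0.037, 0.1238]
orientation: [0.136, 2.609, -0.038]
contact_force: [-34.9, 3.5, 41.4]
grip_width: 0.0432
gripper_force: 80.2
t 0.0213 lat(tool xy) [-0.0009  0.0001] rotdeg [0.07 0.32 0.01] F [-34.9   3.5  41.4] axial 53.4 w 0.0432
```

It seats at t = 21.3 mm, against 21.6 expected. I'll ease the load, open, retreat and check.

```bash
python3 -m pendant '{"translation":[[-0.03,0,0.05],[-0.03,0,0.05]],"delta_rot":[[0,0,0],[0,0,0]]}'; python3 -m pendant '{"translation":[[0,0,0],[0,0,0],[0,0,0],[0,0,0],[0,0,0],[0,0,0]],"delta_rot":[[0,0,0],[0,0,0],[0,0,0],[0,0,0],[0,0,0],[0,0,0]]}' 1; python3 -c "
from h import *
state()"; python3 -m pendant '{"translation":[[-0.5,0.05,0.87],[-1.5,0.15,2.6],[-3,0.3,5],[-3.4,0.35,5.8],[-3.4,0.35,5.8]],"delta_rot":[[0,0,0],[0,0,0],[0,0,0],[0,0,0],[0,0,0]]}';python3 - <<'E'
from h import *
state();G,a=goalR()
for n in('side','top','wrist'):
    c=calibration(n);im,d=grab_frame(n);P=cloud(d,c);L=(P-S)@np.c_[G[:,0],G[:,1],a]
    m=(im[...,0]>im[...,1]*1.3)&(np.hypot(L[...,0],L[...,1])<.063)&(abs(L[...,2]-.02)<.03);q=L[m]
    if len(q)>50: A=np.c_[q[:,:2],np.ones(len(q))];print(n,'disc face',np.linalg.lstsq(A,q[:,2],rcond=None)[0],np.median(q[:,2]),len(q))
    h=L[(np.hypot(L[...,0],L[...,1])<.022)&(np.hypot(L[...,0],L[...,1])>.014)&(L[...,2]>.025)&(L[...,2]<.06)];print('hub top',np.median(h[:,2]) if len(h) else 0,len(h))
E
```

```text
clock: 8.98
tcp_pos: [0.6221, -0.037, 0.1239]
orientation: [0.136, 2.61, -0.037]
contact_force: [-20.0, 2.0, 22.4]
grip_width: 0.043
gripper_force: 77.4
clock: 9.72
tcp_pos: [0.6229, -0.037, 0.1222]
orientation: [0.136, 2.612, -0.036]
contact_force: [0.9, -0.0, 0.8]
grip_width: 0.0853
gripper_force: 0.0
t 0.0195 lat(tool xy) [-0.0007  0.0002] rotdeg [-0.01  0.16 -0.01] F [ 0.9 -0.   0.8] axial 0.3 w 0.0853
clock: 10.35
tcp_pos: [0.5384, -0.0287, 0.2701]
orientation: [0.137, 2.607, -0.038]
contact_force: [0.4, -0.1, -0.2]
grip_width: 0.0854
gripper_force: 0.0
t 0.19 lat(tool xy) [-0.0011 -0.0003] rotdeg [0.08 0.45 0.06] F [ 0.4 -0.1 -0.2] axial -0.4 w 0.0854
side disc face [-0.00201901  0.03237534  0.0138664 ] 0.013322895877167826 556
hub top 0.04118047567239318 59
top disc face [ 0.00776829 -0.01078482  0.01187609] 0.011420518253747177 1088
hub top 0.04158914118547357 75
wrist disc face [ 0.00118633 -0.00145017  0.01205517] 0.011746069252770986 8689
hub top 0.04150821037891984 784
```

The wheel is home: face at 12.0 mm and hub top at about 41.6 mm, square and released. Next is the spacer.

```bash
python3 -m pendant '{"translation":[[-0.46,2.5,0],[-0.46,5,0],[-0.46,7.5,0],[-0.46,10,-1],[-0.46,12.5,-2],[-0.46,15.35,-2.8],[-0.46,15.35,-2.8],[-0.46,15.35,-2.8],[-0.46,15.35,-2.8]],"delta_rot":[[0.2,2,0],[0.4,4,0],[0.624,5.97,0],[0.624,5.97,0],[0.624,5.97,0],[0.624,5.97,0],[0.624,5.97,0],[0.624,5.97,0],[0.624,5.97,0]]}' 1;python3 - <<'E'
from h import *
o=get_obs();c=calibration('wrist');im,d=grab_frame('wrist');P=cloud(d,c);print(o['tcp_pos'],o['orientation'],np.round(o['joints'],2))
m=((np.hypot(P[...,0]-.527,P[...,1]-.355)<.045)&(P[...,2]>.02)&(P[...,2]<.04)).astype(np.uint8)
cs=max(cv2.findContours(m,cv2.RETR_EXTERNAL,cv2.CHAIN_APPROX_NONE)[0],key=len)[:,0];q=P[cs[:,1],cs[:,0]];print(circ(q[:,:2]),np.median(P[m>0][:,2]),im[m>0].mean(0))
E
```

```text
clock: 11.62
tcp_pos: [0.5267, 0.3542, 0.196]
orientation: [0.165, 3.136, -0.003]
contact_force: [0.0, 0.1, 0.4]
grip_width: 0.0854
gripper_force: 0.0
[0.5266963  0.35422801 0.19596837] [ 1.65061526e-01  3.13562918e+00 -2.68240894e-03] [-0.17  0.55 -0.73  1.65  0.4   1.1   0.45]
(array([0.52741506, 0.35669161]), np.float64(0.029160172076229205)) 0.027787800888819447 [176.15487382 175.58832261 170.41860465]
```

```bash
python3 -m pendant '{"translation":[[0.03,0.1,-2],[0.03,0.1,-4.5],[0.03,0.1,-6],[0.03,0.1,-7],[0.03,0.1,-7.68],[0.03,0.1,-7.68],[0.03,0.1,-7.68]],"delta_rot":[[0,0,0],[0,0,0],[0,0,0],[0,0,0],[0,0,0],[0,0,0],[0,0,0]]}' 1 70;python3 -m pendant '{"translation":[[0,0,0],[0,0,0],[0,0,0],[0,0,0],[0,0,0],[0,0,0]],"delta_rot":[[0,0,0],[0,0,0],[0,0,0],[0,0,0],[0,0,0],[0,0,0]]}' 0 70
python3 -m pendant '{"translation":[[0,0,1],[0,0,3],[0,0,5.5],[0,0,8],[0,0,10.5],[0,0,10.5],[0,0,10.5]],"delta_rot":[[0,0,0],[0,0,0],[0,0,0],[0,0,0],[0,0,0],[0,0,0],[0,0,0]]}'
python3 - <<'E'
from h import *
o=get_obs();c=calibration('wrist');im,d=grab_frame('wrist');P=cloud(d,c);T=np.array(o['tcp_pos']);R=Ro.from_rotvec(o['orientation']).as_matrix();L=(P-T)@R
print(T,o['orientation'])
rr=np.hypot(L[...,0],L[...,1]);m=(rr<.034)&(L[...,2]>-.05)&(L[...,2]<.02)&(im.mean(2)>110)
q=L[m];z=np.median(q[:,2]);print('top z',z,len(q));q=q[abs(q[:,2]-z)<.004]
print(np.linalg.lstsq(np.c_[q[:,:2],np.ones(len(q))],q[:,2],rcond=None)[0])
m=(m&(abs(L[...,2]-z)<.004)).astype(np.uint8);cs=max(cv2.findContours(m,cv2.RETR_EXTERNAL,cv2.CHAIN_APPROX_NONE)[0],key=len)[:,0];print(circ(L[cs[:,1],cs[:,0]][:,:2]))
hole=L[(rr<.020)&(rr>.008)&(abs(L[...,2]-z)<.004)];print('ring pts mean inner',hole[:,:2].mean(0))
cv2.imwrite('pics/w4.png',im[:,:,::-1]);plan(.115+.024)
E
```

```text
clock: 12.55
tcp_pos: [0.528, 0.3583, 0.0066]
orientation: [0.164, 3.133, 0.002]
contact_force: [-0.0, 0.2, 0.8]
grip_width: 0.0855
gripper_force: 0.0
clock: 13.3
tcp_pos: [0.5278, 0.3583, 0.0071]
orientation: [0.164, 3.133, 0.001]
contact_force: [-1.6, -2.3, 9.2]
grip_width: 0.0573
gripper_force: 73.8
clock: 14.18
tcp_pos: [0.5267, 0.3575, 0.268]
orientation: [0.163, 3.134, -0.0]
contact_force: [-0.6, -0.6, -3.1]
grip_width: 0.0568
gripper_force: 75.7
[0.52667817 0.35747022 0.26804212] [ 1.63283905e-01  3.13438367e+00 -3.32372283e-04]
top z -0.020543167099497786 10358
[ 0.00290552  0.00355256 -0.02061046]
(array([-0.00043978, -0.00029377]), np.float64(0.029141181976056717))
ring pts mean inner [0.00014664 0.00023065]
shift [  1.457 -15.519  -1.656] rot [-6.060e-01 -5.954e+00  5.000e-03] tgt [ 0.5628 -0.031   0.2254] a/unit per 25mm [-0.497  0.052  0.866]
```

View pics/w4.png

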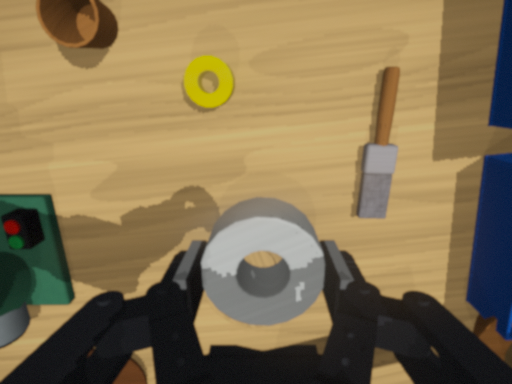

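The spacer is held square and centred at (264,260), with its underside 7.4 mm beyond the TCP. That puts home at t = 49.4 mm.

```bash
python3 -m pendant '{"translation":[[0,-2.5,0],[0,-5,0],[0,-7.5,0],[0.5,-10,0],[1,-12.5,0],[1.46,-15,0],[1.46,-15.52,-1],[1.46,-15.52,-1.66],[1.46,-15.52,-1.66],[1.46,-15.52,-1.66]],"delta_rot":[[0,0,0],[0,0,0],[-0.2,-2,0],[-0.4,-4,0],[-0.606,-5.954,0],[-0.606,-5.954,0],[-0.606,-5.954,0],[-0.606,-5.954,0],[-0.606,-5.954,0],[-0.606,-5.954,0]]}'
python3 - <<'E'
from h import *
state();plan(.11);plan(.06)
E
```

```text
clock: 15.48
tcp_pos: [0.5634, -0.0295, 0.226]
orientation: [0.135, 2.615, -0.033]
contact_force: [0.7, 0.0, -0.9]
grip_width: 0.0571
gripper_force: 75.8
t 0.1394 lat(tool xy) [-0.0007  0.0016] rotdeg [-0.12  0.03 -0.08] F [ 0.7  0.  -0.9] axial -1.1 w 0.0571
shift [ 0.554 -0.121 -1.031] rot [-0.023  0.005 -0.017] tgt [ 0.5773 -0.0325  0.2003] a/unit per 25mm [-0.497  0.052  0.866]
shift [ 1.548 -0.225 -2.763] rot [-0.023  0.005 -0.017] tgt [ 0.6021 -0.0351  0.157 ] a/unit per 25mm [-0.497  0.052  0.866]
```

```bash
python3 -m pendant '{"translation":[[0.2,-0.09,-0.5],[0.554,-0.12,-1.03],[0.75,-0.14,-1.38],[0.95,-0.16,-1.73],[1.15,-0.18,-2.07],[1.35,-0.2,-2.42],[1.548,-0.225,-2.763],[1.548,-0.225,-2.763]],"delta_rot":[[0,0,0],[0,0,0],[0,0,0],[0,0,0],[0,0,0],[0,0,0],[0,0,0],[0,0,0]]}'
python3 - <<'E'
from h import *
state();plan(.052);plan(.0494)
E
```

```text
clock: 16.48
tcp_pos: [0.6026, -0.0351, 0.1573]
orientation: [0.135, 2.614, -0.034]
contact_force: [1.1, 0.3, -2.7]
grip_width: 0.0575
gripper_force: 75.8
t 0.0601 lat(tool xy) [-0.0006 -0.    ] rotdeg [-0.1   0.08 -0.07] F [ 1.1  0.3 -2.7] axial -2.9 w 0.0575
shift [ 0.138 -0.014 -0.292] rot [-0.02   0.017 -0.014] tgt [ 0.6061 -0.0355  0.15  ] a/unit per 25mm [-0.497  0.052  0.866]
shift [ 0.19  -0.019 -0.382] rot [-0.02   0.017 -0.014] tgt [ 0.6074 -0.0356  0.1478] a/unit per 25mm [-0.497  0.052  0.866]
```

```bash
python3 -m pendant '{"translation":[[0.04,0,-0.08],[0.08,-0.01,-0.16],[0.12,-0.01,-0.24],[0.15,-0.015,-0.3],[0.18,-0.02,-0.35],[0.2,-0.02,-0.38],[0.2,-0.02,-0.38]],"delta_rot":[[0,0,0],[0,0,0],[0,0,0],[0,0,0],[0,0,0],[0,0,0],[0,0,0]]}'
python3 -c "
from h import *
state()"
```

```text
clock: 17.35
tcp_pos: [0.6073, -0.0361, 0.1477]
orientation: [0.136, 2.614, -0.034]
contact_force: [-0.2, -0.6, -1.2]
grip_width: 0.0574
gripper_force: 75.8
t 0.0493 lat(tool xy) [ 0.0001 -0.0005] rotdeg [-0.1   0.08 -0.03] F [-0.2 -0.6 -1.2] axial -0.9 w 0.0574
```

```bash
for i in 1 2; do python3 -m pendant '{"translation":[[0.015,0,-0.03],[0.025,0,-0.045],[0.025,0,-0.045]],"delta_rot":[[0,0,0],[0,0,0],[0,0,0]]}' >/dev/null
python3 -c "
from h import *
state()"; done
```

```text
t 0.049 lat(tool xy) [ 0.0001 -0.0005] rotdeg [-0.05  0.12 -0.02] F [-10.1   0.8  10.9] axial 14.5 w 0.0571
t 0.0489 lat(tool xy) [ 0.     -0.0005] rotdeg [ 0.    0.18 -0.01] F [-24.9   1.2  26.9] axial 35.7 w 0.0574
```

It is seated. I'll ease off, open, retreat and verify.

```bash
python3 -m pendant '{"translation":[[-0.025,0,0.045],[-0.025,0,0.045]],"delta_rot":[[0,0,0],[0,0,0]]}' >/dev/null; python3 -m pendant '{"translation":[[0,0,0],[0,0,0],[0,0,0],[0,0,0],[0,0,0],[0,0,0]],"delta_rot":[[0,0,0],[0,0,0],[0,0,0],[0,0,0],[0,0,0],[0,0,0]]}' 1; python3 -m pendant '{"translation":[[-0.5,0.05,0.87],[-1.5,0.15,2.6],[-2.5,0.3,4.3],[-2.9,0.3,5],[-2.9,0.3,5]],"delta_rot":[[0,0,0],[0,0,0],[0,0,0],[0,0,0],[0,0,0]]}';python3 - <<'E'
from h import *
state();G,a=goalR()
for n in('top','wrist'):
    c=calibration(n);im,d=grab_frame(n);P=cloud(d,c);L=(P-S)@np.c_[G[:,0],G[:,1],a];r=np.hypot(L[...,0],L[...,1])
    q=L[(r<.028)&(r>.014)&(L[...,2]>.05)&(L[...,2]<.09)]
    if len(q)>20: print(n,'ring top',np.linalg.lstsq(np.c_[q[:,:2],np.ones(len(q))],q[:,2],rcond=None)[0],np.median(q[:,2]),len(q))
    q=L[(im[...,0]>im[...,1]*1.3)&(r<.063)&(r>.035)&(abs(L[...,2]-.015)<.015)];print('disc',np.median(q[:,2]))
    q=L[(r<.008)&(L[...,2]>.08)&(L[...,2]<.1)];print('tip lateral',q.mean(0) if len(q) else 0)
T=np.array([.5285,-.3,.2]);o=get_obs();print((T-o['tcp_pos'])/.025)
E
```

```text
clock: 19.1
tcp_pos: [0.608, -0.0361, 0.1466]
orientation: [0.136, 2.614, -0.034]
contact_force: [0.0, 0.0, 0.3]
grip_width: 0.0853
gripper_force: 0.0
clock: 19.73
tcp_pos: [0.5358, -0.0292, 0.2733]
orientation: [0.137, 2.61, -0.036]
contact_force: [0.0, 0.5, -0.4]
grip_width: 0.0852
gripper_force: 0.0
t 0.194 lat(tool xy) [-0.0005 -0.001 ] rotdeg [-0.01  0.27  0.05] F [ 0.   0.5 -0.4] axial -0.4 w 0.0852
top ring top [-0.00209087 -0.00890218  0.06895522] 0.06892221671116637 202
disc 0.011466688233862907
tip lateral [-0.00057197 -0.00023549  0.08758948]
wrist ring top [-0.00042111 -0.00112906  0.0696879 ] 0.06969311907121316 2077
disc 0.011697423498582837
tip lateral [1.49275619e-03 4.75719452e-05 8.77924171e-02]
[ -0.27462703 -10.83608892  -2.84131384]
```

The spacer is home: top at 69.7 mm of a nominal 70, and square. Now the cap.

```bash
python3 -m pendant '{"translation":[[-0.27,-2.5,0],[-0.27,-5,0],[-0.27,-7.5,-1],[-0.27,-10,-2],[-0.27,-10.84,-2.84],[-0.27,-10.84,-2.84],[-0.27,-10.84,-2.84]],"delta_rot":[[0.2,2,0],[0.4,4,0],[0.624,5.97,0],[0.624,5.97,0],[0.624,5.97,0],[0.624,5.97,0],[0.624,5.97,0]]}' 1;python3 - <<'E'
from h import *
o=get_obs();c=calibration('wrist');im,d=grab_frame('wrist');P=cloud(d,c);print(o['tcp_pos'],o['orientation'],np.round(o['joints'],2))
for z0,z1 in((.005,.02),(.033,.06)):
    m=((np.hypot(P[...,0]-.5285,P[...,1]+.300)<.05)&(P[...,2]>z0)&(P[...,2]<z1)).astype(np.uint8)
    cs=max(cv2.findContours(m,cv2.RETR_EXTERNAL,cv2.CHAIN_APPROX_NONE)[0],key=len)[:,0];q=P[cs[:,1],cs[:,0]];print(circ(q[:,:2]),np.median(P[m>0][:,2]))
xy=circ(q[:,:2])[0];print((np.r_[xy,.019]-o['tcp_pos'])/.025)
E
```

```text
clock: 20.7
tcp_pos: [0.529, -0.2984, 0.1993]
orientation: [-0.162, -3.137, -0.005]
contact_force: [0.1, 0.4, 0.8]
grip_width: 0.0853
gripper_force: 0.0
[ 0.52904178 -0.29838479  0.19932544] [-0.16220079 -3.13687753 -0.0046515 ] [ 0.76  0.44 -0.45  1.73  0.22  1.03  1.69]
(array([ 0.52859455, -0.30020108]), np.float64(0.037085657858415666)) 0.009860756199596893
(array([ 0.5287265 , -0.30026438]), np.float64(0.02222303470545598)) 0.03982618203356842
[-0.01261134 -0.07518381 -7.21301747]
```

```bash
python3 -m pendant '{"translation":[[-0.01,-0.075,-2],[-0.01,-0.075,-4.5],[-0.01,-0.075,-6],[-0.01,-0.075,-7],[-0.01,-0.075,-7.37],[-0.01,-0.075,-7.37],[-0.01,-0.075,-7.37]],"delta_rot":[[0,0,0],[0,0,0],[0,0,0],[0,0,0],[0,0,0],[0,0,0],[0,0,0]]}' 1 70;python3 -m pendant '{"translation":[[0,0,0],[0,0,0],[0,0,0],[0,0,0],[0,0,0],[0,0,0],[0,0,0],[0,0,0]],"delta_rot":[[0,0,0],[0,0,0],[0,0,0],[0,0,0],[0,0,0],[0,0,0],[0,0,0],[0,0,0]]}' 0 70
python3 -m pendant '{"translation":[[0,0,1],[0,0,3],[0,0,5.5],[0,0,8],[0,0,10.5],[0,0,10.5],[0,0,10.5]],"delta_rot":[[0,0,0],[0,0,0],[0,0,0],[0,0,0],[0,0,0],[0,0,0],[0,0,0]]}'
python3 - <<'E'
from h import *
o=get_obs();c=calibration('wrist');im,d=grab_frame('wrist');P=cloud(d,c);T=np.array(o['tcp_pos']);R=Ro.from_rotvec(o['orientation']).as_matrix();L=(P-T)@R
print(T)
rr=np.hypot(L[...,0],L[...,1]);m=(rr<.04)&(L[...,2]>-.05)&(L[...,2]<.03)&(im[...,0]>im[...,1]*1.6)
for lo,hi in((-.04,-.015),(-.005,.02)):
    k=m&(L[...,2]>lo)&(L[...,2]<hi);z=np.median(L[k][:,2]);k=k&(abs(L[...,2]-z)<.003);q=L[k]
    print('z',z,len(q),np.linalg.lstsq(np.c_[q[:,:2],np.ones(len(q))],q[:,2],rcond=None)[0])
    cs=max(cv2.findContours(k.astype(np.uint8),cv2.RETR_EXTERNAL,cv2.CHAIN_APPROX_NONE)[0],key=len)[:,0];print(circ(L[cs[:,1],cs[:,0]][:,:2]))
cv2.imwrite('pics/w5.png',im[:,:,::-1]);plan(.140)
E
```

```text
clock: 21.62
tcp_pos: [0.5296, -0.3017, 0.0179]
orientation: [0.163, 3.134, 0.001]
contact_force: [0.4, 0.1, 0.7]
grip_width: 0.0855
gripper_force: 0.0
clock: 22.62
tcp_pos: [0.529, -0.3017, 0.0174]
orientation: [0.164, 3.135, 0.002]
contact_force: [-1.7, 0.6, 6.4]
grip_width: 0.0442
gripper_force: 70.8
clock: 23.5
tcp_pos: [0.5277, -0.3015, 0.2782]
orientation: [0.165, 3.137, 0.003]
contact_force: [0.4, 0.2, -2.5]
grip_width: 0.044
gripper_force: 71.5
[ 0.52772418 -0.30148652  0.27818248]
z -0.022411883933324668 6507 [ 0.00624559  0.00236216 -0.02240562]
(array([ 5.91784275e-05, -6.57421900e-06]), np.float64(0.022355121458124856))
z 0.007417041252706056 4229 [0.00921434 0.0017167  0.00734029]
(array([ 0.0059837 , -0.00058854]), np.float64(0.02933624134401501))
shift [ 1.4   10.815 -2.038] rot [-0.657 -5.984 -0.   ] tgt [ 0.5623 -0.0309  0.2262] a/unit per 25mm [-0.497  0.052  0.866]
```

View pics/w5.png

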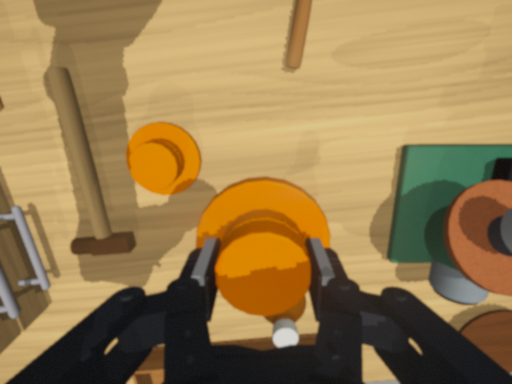

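The cap is held square and centred at (264,270), with its underside 17.6 mm beyond the TCP. Home is at t = 87.6 mm.

```bash
python3 -m pendant '{"translation":[[0,2.5,0],[0,5,0],[0.4,7.5,0],[0.9,10,0],[1.4,10.82,-1],[1.4,10.82,-2.04],[1.4,10.82,-2.04],[1.4,10.82,-2.04],[1.4,10.82,-2.04]],"delta_rot":[[0,0,0],[-0.2,-2,0],[-0.4,-4,0],[-0.657,-5.984,0],[-0.657,-5.984,0],[-0.657,-5.984,0],[-0.657,-5.984,0],[-0.657,-5.984,0],[-0.657,-5.984,0]]}'
python3 - <<'E'
from h import *
state();plan(.115);plan(.094)
E
```

```text
clock: 24.68
tcp_pos: [0.5639, -0.0316, 0.2287]
orientation: [0.138, 2.611, -0.038]
contact_force: [0.0, 0.6, -0.4]
grip_width: 0.0438
gripper_force: 71.7
t 0.1413 lat(tool xy) [-0.0027 -0.0005] rotdeg [0.06 0.22 0.08] F [ 0.   0.6 -0.4] axial -0.3 w 0.0438
shift [ 0.433 -0.025 -0.964] rot [0.012 0.044 0.016] tgt [ 0.5748 -0.0322  0.2046] a/unit per 25mm [-0.497  0.052  0.866]
shift [ 0.851 -0.069 -1.692] rot [0.012 0.044 0.016] tgt [ 0.5852 -0.0333  0.1864] a/unit per 25mm [-0.497  0.052  0.866]
```

```bash
python3 -m pendant '{"translation":[[0.2,-0.02,-0.5],[0.433,-0.025,-0.964],[0.433,-0.025,-0.964]],"delta_rot":[[0,0,0],[0,0,0],[0,0,0]]}' >/dev/null
python3 - <<'E'
from h import *
state();plan(.094)
E
```

```text
t 0.1145 lat(tool xy) [0.0008 0.0001] rotdeg [0.06 0.13 0.05] F [ 0.1  0.7 -1.2] axial -1.1 w 0.044
shift [ 0.434 -0.051 -0.692] rot [0.011 0.027 0.009] tgt [ 0.5852 -0.0333  0.1864] a/unit per 25mm [-0.497  0.052  0.866]
```

```bash
python3 -m pendant '{"translation":[[0.1,-0.01,-0.15],[0.19,-0.02,-0.3],[0.27,-0.03,-0.43],[0.35,-0.04,-0.56],[0.434,-0.05,-0.69],[0.434,-0.05,-0.69]],"delta_rot":[[0,0,0],[0,0,0],[0,0,0],[0,0,0],[0,0,0],[0,0,0]]}' >/dev/null
python3 - <<'E'
from h import *
state();plan(.088)
E
```

```text
t 0.0939 lat(tool xy) [0.0003 0.0005] rotdeg [0.06 0.13 0.  ] F [ 0.3  0.2 -1.3] axial -1.3 w 0.0437
shift [ 0.123 -0.031 -0.198] rot [0.011 0.026 0.001] tgt [ 0.5882 -0.0336  0.1812] a/unit per 25mm [-0.497  0.052  0.866]
```

```bash
python3 -m pendant '{"translation":[[0.03,-0.01,-0.05],[0.06,-0.02,-0.1],[0.09,-0.03,-0.15],[0.123,-0.03,-0.2],[0.123,-0.03,-0.2]],"delta_rot":[[0,0,0],[0,0,0],[0,0,0],[0,0,0],[0,0,0]]}' >/dev/null
python3 -c "
from h import *
state()"
python3 -m pendant '{"translation":[[0.015,0,-0.03],[0.025,0,-0.045],[0.025,0,-0.045]],"delta_rot":[[0,0,0],[0,0,0],[0,0,0]]}' >/dev/null
python3 -c "
from h import *
state()"
```

```text
t 0.0881 lat(tool xy) [-0.0001 -0.    ] rotdeg [0.06 0.15 0.01] F [ 0.5 -0.6 -1.2] axial -1.3 w 0.044
t 0.0873 lat(tool xy) [-0.0002  0.    ] rotdeg [0.08 0.18 0.01] F [-5.1 -0.6  3.5] axial 5.5 w 0.0439
```

```bash
python3 -m pendant '{"translation":[[0.015,0,-0.03],[0.025,0,-0.045],[0.025,0,-0.045]],"delta_rot":[[0,0,0],[0,0,0],[0,0,0]]}' >/dev/null
python3 -c "
from h import *
state()"
python3 -m pendant '{"translation":[[-0.015,0,0.03],[-0.015,0,0.03]],"delta_rot":[[0,0,0],[0,0,0]]}' >/dev/null; python3 -m pendant '{"translation":[[0,0,0],[0,0,0],[0,0,0],[0,0,0],[0,0,0],[0,0,0]],"delta_rot":[[0,0,0],[0,0,0],[0,0,0],[0,0,0],[0,0,0],[0,0,0]]}' 1; python3 -m pendant '{"translation":[[-0.5,0.05,0.87],[-1.5,0.15,2.6],[-2.5,0.3,4.3],[-2.5,0.3,4.3],[-2.5,0.3,4.3]],"delta_rot":[[0,0,0],[0,0,0],[0,0,0],[0,0,0],[0,0,0]]}';python3 - <<'E'
from h import *
state();G,a=goalR()
for n in('top','wrist','side'):
    c=calibration(n);im,d=grab_frame(n);P=cloud(d,c);L=(P-S)@np.c_[G[:,0],G[:,1],a];r=np.hypot(L[...,0],L[...,1]);o=(im[...,0]>im[...,1]*1.6)
    for nm,lo,hi,rm in(('knob',.1,.13,.02),('flange',.07,.09,.036)):
        q=L[(r<rm)&(L[...,2]>lo)&(L[...,2]<hi)]
        if nm=='flange':q=L[(r<rm)&(r>.027)&(L[...,2]>lo)&(L[...,2]<hi)]
        if len(q)>20: print(n,nm,np.linalg.lstsq(np.c_[q[:,:2],np.ones(len(q))],q[:,2],rcond=None)[0],np.median(q[:,2]),len(q))
    if n=='side': s=im
    if n=='wrist': w=im
cv2.imwrite('pics/end.png',np.hstack([cv2.resize(w,(400,300)),cv2.resize(s[130:238,200:344],(400,300))])[:,:,::-1])
E
```

```text
t 0.0871 lat(tool xy) [-0.0003  0.    ] rotdeg [0.16 0.22 0.03] F [-20.7  -0.   22.9] axial 30.2 w 0.0438
clock: 28.18
tcp_pos: [0.5891, -0.0336, 0.18]
orientation: [0.136, 2.612, -0.038]
contact_force: [-1.5, 0.1, 0.5]
grip_width: 0.0852
gripper_force: 0.0
clock: 28.8
tcp_pos: [0.5264, -0.0269, 0.2871]
orientation: [0.137, 2.612, -0.039]
contact_force: [-0.3, -1.4, -1.1]
grip_width: 0.0857
gripper_force: 0.0
t 0.2108 lat(tool xy) [0.0009 0.0003] rotdeg [0.12 0.15 0.07] F [-0.3 -1.4 -1.1] axial -0.9 w 0.0857
top knob [-0.01318007 -0.02917438  0.10972689] 0.10981679977700372 141
top flange [ 0.00720557 -0.00323919  0.07921245] 0.07916985364365195 172
wrist knob [0.00013798 0.00140381 0.10976591] 0.1097791996149698 1639
wrist flange [-0.0019155   0.00077782  0.07975378] 0.0797441345178915 1545
side knob [0.01133458 0.04795756 0.11103654] 0.11149572750917741 77
side flange [-0.01650204  0.04454207  0.08074769] 0.08104665798564006 88
```

View pics/end.png

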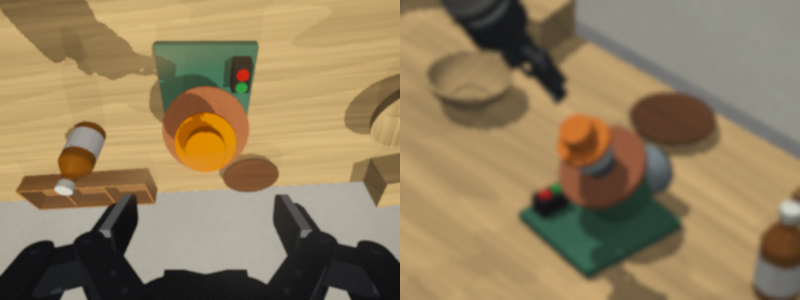

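The wheel, spacer and cap are stacked square on the spindle (cap at (205,140) in the left panel). The cap top is at 109.8 mm of a nominal 110, and the gripper is clear.

```bash
python3 -c "
from bench import *
print(hand_in())"
```

```text
the job is handed in; nothing more can be done
None
```

I put the wheel (hub outward), the spacer and the cap on the spindle in that order, each lowered by hand until it sat home and square and then released; the job was handed in at about 29 s with the gripper clear, and no verdict came back.

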